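# Mount the camera on the microscope's photo port

### The arm

A 6-joint arm with a two-finger parallel gripper is mounted at the origin on the work surface. World frame = base frame: x ahead of the robot, y to its left, z up, the work surface at z = 0. Lengths are in m, angles in degrees, forces in N, time in s.
With the tool pointing down it reaches from about 0.25 to 0.725 m from the base axis. Payload 9.7 kg.
Tool frame: the origin (TCP) lies on the centre line of the jaws, within the pads' length; the fingertips stand 17 mm ahead of it and the grasp point (between the pads) lies 2 mm behind it (bot.nose_length is the distance from the TCP to the fingertips, in m); x points along the fingers, y is the direction in which the jaws open and shut, and the axes are right-handed (so a half turn about x gives the same grasp; the last joint's range is limited). The gripper opens to 85 mm and grips with 20 to 120 N. Pads are 22 mm wide; open, the fingers measure 114 mm over their backs; the gripper's body (76 mm by 85 mm) begins 54 mm behind the grasp point. The pads swing forward as they close: fully open they stand 13 mm farther back than shut.
Start: joints at [-65.947, 4.979, 10.078, 95.1, 0, 90], TCP at [0.224, -0.502, 0.248] pointing down, gripper open.
Joint ranges: [-179.16, 179.16], [-48.56, 103.87], [-65.8, 70.77], [-126.05, 130.52], [-82.76, 87.17], [-180, 180]. Speed limits (degrees/s): [127.2, 127.2, 147.25, 180, 180, 180].

### API

Orientations are given as [roll, pitch, yaw] about the fixed x, y, z axes, in that order (R = Rz(yaw) Ry(pitch) Rx(roll)).
In Python, from workcell import bot, viewer, ticket gives the robot as it stands.
- The arm moves only by the tool jog_arm, never from a script. Its argument "deltas" is a list of rows, each an object of numbers: "fingers": the opening, from 0 (shut) to 1 (fully open); "x", "y", "z": the shift along the world's x, y, z in mm; "twist": the turn about the world's z in degrees. A call has 1 to 10 rows; each row is the pose to reach, as a shift and turn from the pose measured when the call began; what a row does not reach only later rows make up. A row lasts 1/10 s, in which the tool goes at most 50 mm and 8.59 degrees, less where a joint would pass 70% of its speed; a pose out of reach is approached as far as the arm can. A call with a gripper value outside its range is refused whole. The fingers move at their own pace and stop on an object; "grip_force" is the grip in N (left out, the last holds). Time passes only in rows, so rows that repeat a pose let the fingers close. It gives the time, the measured TCP pose, the force and the opening at its end, in the units of the state.
- bot.get_obs(): the state, without advancing time (a new reading comes with each control period).
- viewer.camera(name): name is "side" or "top" or "wrist"; returns a dict with "image" (420x560x3 uint8, red, green, blue), "fovy" (degrees; the focal length in pixels is half the picture's height over the tangent of half this angle, whatever the lens; pixels are square), "cx", "cy" (the principal point, pixels), "world_to_cam" (4x4, takes a point from world to camera coordinates); the wrist camera has in their place "tool_from_camera" (4x4, takes a point from camera to tool coordinates, whose origin is the TCP and whose axes are the tool frame's). Camera axes: x right, y down, z forward; pixel columns grow to the right and rows downward; lengths in m; the calibration is good to about 2 mm. A picture is of the moment at which its call begins: read the wrist's pose just before it. There is no depth.
- ticket.job_done(): hands the job in, once; it reports no verdict.
The state is a dict: "time": time; "q": joint angles; "qd": joint speeds; "joint_efforts": joint torques, N m; "ee_pos": TCP position; "tcp_rot": TCP orientation; "wrist_force": force on the tool from outside, world axes, zero at the start; "torque": the same for the moment, N m; "opening": finger opening in m.
Only numpy, scipy, OpenCV 4.12 (cv2) and the standard library are available. Lean on these libraries where they do the work, as an engineer would, in place of code of your own. Each camera call takes 0.05 s, during which the arm holds its last target.

### The job

Push the silver adapter tube, notched end up, fully down onto the steel photo port on top of the microscope head. Then set the red camera on the tube, nose down, with its two lugs dropped into the tube's two notches so that it sits fully home, and let go. Lower both parts into place without dropping or ramming them, and leave the bottle, the brass objective and the screwdriver where they are.

Things in the scene. Friction and masses are not known exactly. Their poses are not given: they have to be found in the camera images.
- head: Fixed grey trinocular microscope head on a round stand. Origin on the bench under the port axis. Housing about 120 x 100 mm, top 90 mm above the bench; two black eyepieces slope out and up on its +x side to about 155 mm from the port axis and 130 mm above the bench. The head's yaw varies.
- port (a point): Centre of the flat black shoulder (60 mm across) at the foot of the photo port on top of the head, 95 mm above the bench. The port is an upright round steel spigot, 36 mm in diameter, rising 35 mm from this point (top 130 mm above the bench); its top 5 mm taper to 27 mm.
- tube: Loose upright aluminium adapter tube, black grip band, about 110 g: 48 mm outside, straight through bore 38.4 mm, 60 mm high. Origin at the centre of its underside, z up. Top rim has two notches, at +x and -x, 12 mm wide, 8 mm deep, through the 4.8 mm wall, each over a white mark. Home, its underside rests on the port's shoulder; it still turns freely there.
- camera: Loose red camera, about 160 g, standing on its nose. Origin at the centre of the nose's end, z up. Steel nose 36 mm diameter, 16 mm long (first 4 mm tapered from 29 mm); square body 44 x 44 mm along its x and y, from 16 to 66 mm above the origin. White lines up the +x and -x faces mark the lugs.
- lugs (a point): Point on the camera's axis, 16 mm above its origin: underside of the body. Two lugs stick out at the camera's +x and -x, 8 mm wide, to 23.7 mm from the axis, reaching 7 mm down from this height. Either lug fits either notch. Home, the body's underside rests on the tube's rim (camera origin 44 mm above tube origin); with the lugs on the rim it stands 7 mm too high.
- bottle: Bystander: amber bottle with a white cap, 44 mm across, 100 mm tall, origin at the centre of its underside. Leave it alone.
- objective: Bystander: brass objective lens, 32 mm across, 44 mm tall, origin at the centre of its underside. Leave it alone.
- driver: Bystander: small screwdriver lying on the bench along its x axis, 150 mm long. Leave it alone.
Mind the look-alikes: they are no part of the job. What is shaped like the camera but blue or green is not meant.

How it is judged:
By the outcome, as a careful person would: the job done as asked, in the order asked, and still so for the second after the job is handed in, with the robot touching nothing.
It also fails if it takes over 64 s, if anything falls off the work surface, if the arm or the gripper's body presses on something with over 40 N, if the wrist force passes 120 N, or if a joint passes its speed limit or range.

## Working session

There is one attempt and no reset: what is moved stays moved. The work goes in short steps, Python scripts to look and compute and a tool call to move; the robot and the scene stay as the last step left them, time stands still between calls to the robot, and variables do not carry over. Pictures are saved under pics/ and viewed, and the job is handed in when it is done.

Besides the shell and the picture viewer there is one more tool, called after "Emit:" as name(argument=value, ...) on one line, values as JSON. jog_arm: Moves the arm, as the interface text tells. Its arguments: {"type":"object","properties":{"deltas":{"type":"array"},"grip_force":{"type":"number"}},"required":["deltas"]}

```bash
ls; mkdir -p pics; cat > h.py <<'E'
import numpy as np, cv2
from workcell import bot, viewer, ticket
from scipy.spatial.transform import Rotation as R
def snap(n,fn=None):
    o=bot.get_obs(); c=viewer.camera(n)
    if fn: cv2.imwrite('pics/'+fn,cv2.cvtColor(c['image'],cv2.COLOR_RGB2BGR))
    if n=='wrist':
        T=np.eye(4);T[:3,:3]=R.from_euler('xyz',o['tcp_rot'],degrees=True).as_matrix();T[:3,3]=o['ee_pos']
        c['w2c']=np.linalg.inv(T@np.array(c['tool_from_camera']))
    else: c['w2c']=np.array(c['world_to_cam'])
    c['f']=210/np.tan(np.radians(c['fovy'])/2)
    return c
def ray(c,u,v):
    M=np.linalg.inv(c['w2c']); d=M[:3,:3]@np.array([(u-c['cx'])/c['f'],(v-c['cy'])/c['f'],1]); return M[:3,3],d
def onz(c,u,v,z):
    p,d=ray(c,u,v); return p+d*(z-p[2])/d[2]
def proj(c,P):
    p=c['w2c'][:3,:3]@np.array(P)+c['w2c'][:3,3]; return np.array([c['cx']+c['f']*p[0]/p[2],c['cy']+c['f']*p[1]/p[2]])
def tri(c1,p1,c2,p2):
    o1,d1=ray(c1,*p1);o2,d2=ray(c2,*p2)
    s=np.linalg.lstsq(np.stack([d1,-d2],1),o2-o1,rcond=None)[0]
    a=o1+d1*s[0];b=o2+d2*s[1];return (a+b)/2,np.linalg.norm(a-b)
E
python3 - <<'E'
from h import *
for n in ('side','top','wrist'):
    c=snap(n,n+'0.png'); print(n,c['fovy'],c['cx'],c['cy'],np.linalg.inv(c['w2c'])[:3].round(3).tolist(),[k for k in c])
print(bot.get_obs(), bot.nose_length)
E
```

```text
pics
side 55.81628336353394 286.2201211628892 207.74692659492678 [[-0.974, -0.163, 0.16, 0.42], [-0.228, 0.669, -0.707, 0.604], [0.008, -0.725, -0.689, 0.722]] ['image', 'fovy', 'cx', 'cy', 'world_to_cam', 'w2c', 'f']
top 44.10228229060342 281.38970700982907 202.14547747144528 [[0.019, -0.997, 0.074, 0.456], [-1.0, -0.018, 0.012, -0.024], [-0.01, -0.074, -0.997, 1.489]] ['image', 'fovy', 'cx', 'cy', 'world_to_cam', 'w2c', 'f']
wrist 67.9764646568331 276.8583117241976 207.24869639867657 [[0.408, -0.871, -0.275, 0.296], [-0.913, -0.39, -0.121, -0.471], [-0.001, 0.3, -0.954, 0.373]] ['image', 'fovy', 'cx', 'cy', 'tool_from_camera', 'w2c', 'f']
{'time': 0.15, 'q': array([-6.59471373e+01,  5.00248837e+00,  1.00450076e+01,  9.50979604e+01,
        1.24206874e-03,  9.00008005e+01]), 'qd': array([-0.01608802, -0.04055412,  0.10942776,  0.01725777,  0.04000488,
       -0.07978408]), 'joint_efforts': array([-1.04674189e-03, -5.20761359e+01,  4.65043402e+01,  1.38806980e-02,
        1.86504082e-05,  1.62422668e-05]), 'ee_pos': array([ 0.2241138 , -0.50210629,  0.2477602 ]), 'tcp_rot': array([-91.28260245,  89.94454491, 112.76945916]), 'wrist_force': array([-0.09169131,  0.72000316,  0.1163371 ]), 'torque': array([ 0.07056654, -0.03751905,  0.02377937]), 'opening': 0.08565484516754887} 0.017
```

View pics/side0.png

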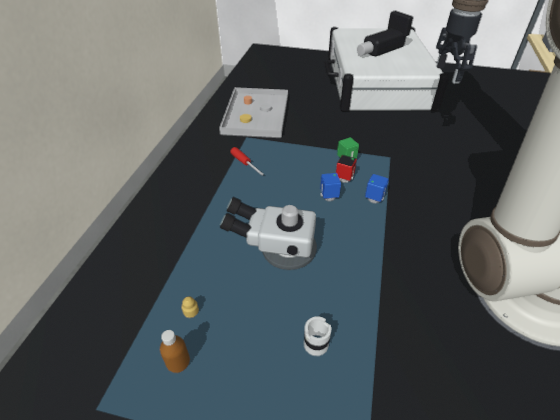

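View pics/top0.png

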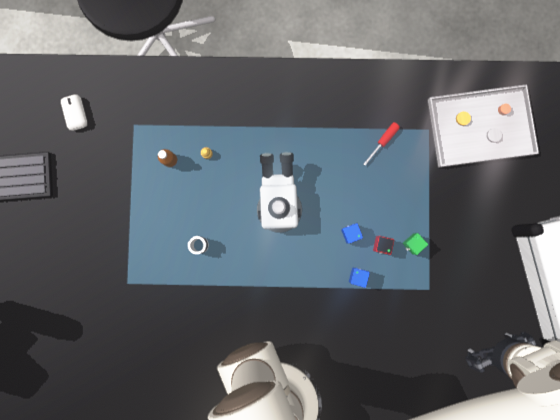

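View pics/wrist0.png

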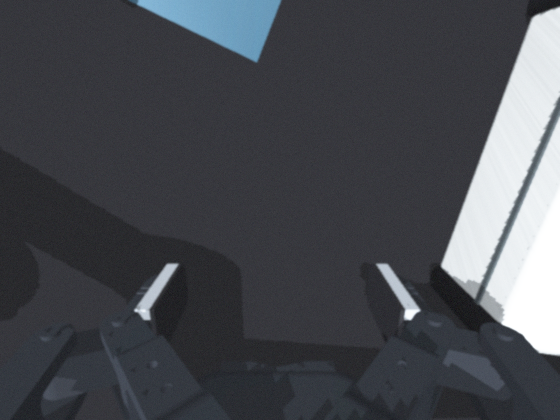

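Candidates: red camera at top (384,245); look-alikes are blue (352,233), blue (360,277) and green (416,244). The tube is the white ring at (197,245) and the port is at (279,208). I'll crop in close and measure roughly.

```bash
python3 - <<'E'
from h import *
a=cv2.imread('pics/side0.png');b=cv2.imread('pics/top0.png')
r=lambda i,x,y,w,h,s:cv2.resize(i[y:y+h,x:x+w],None,fx=s,fy=s,interpolation=cv2.INTER_CUBIC)
o=np.zeros((600,800,3),np.uint8)
o[:300,:400]=r(a,310,130,100,75,4);o[:300,400:]=r(a,270,300,100,75,4)
o[300:,:400]=r(b,335,210,100,75,4);o[300:,400:]=r(b,180,190,133,100,3)[:300,:399].repeat(1,0) if 0 else cv2.resize(b[190:290,180:313],(400,300))
cv2.imwrite('pics/c0.png',o)
t=snap('top');s=snap('side')
def m(c,lo,hi,box):
    h=cv2.cvtColor(c['image'],cv2.COLOR_RGB2HSV);x,y,w,g=box
    k=np.zeros(h.shape[:2],np.uint8);k[y:y+g,x:x+w]=cv2.inRange(h,lo,hi)[y:y+g,x:x+w];v,u=np.nonzero(k);return u.mean(),v.mean(),len(u)
for nm,px,z in [('cam',(384,245),.066),('tube',(197,245),.06),('port',(279,208),.13),('b1',(352,233),.066),('b2',(360,277),.066),('g',(416,244),.066),('bottle',(167,158),.1),('obj',(206,153),.04),('eyeL',(267,158),.13),('eyeR',(287,158),.13)]:
    print(nm,onz(t,*px,z).round(3))
print(onz(s,318,324,.06).round(3),onz(s,346,161,.066).round(3),onz(s,290,210,.13).round(3))
E
```

```text
cam [ 0.45  -0.29   0.066]
tube [0.44  0.222 0.06 ]
port [ 0.542 -0.002  0.13 ]
b1 [ 0.481 -0.202  0.066]
b2 [ 0.362 -0.225  0.066]
g [ 0.454 -0.377  0.066]
bottle [0.674 0.304 0.1  ]
obj [0.7   0.208 0.04 ]
eyeL [0.674 0.032 0.13 ]
eyeR [ 0.675 -0.021  0.13 ]
[0.445 0.216 0.06 ] [ 0.456 -0.289  0.066] [0.548 0.002 0.13 ]
```

View pics/c0.png

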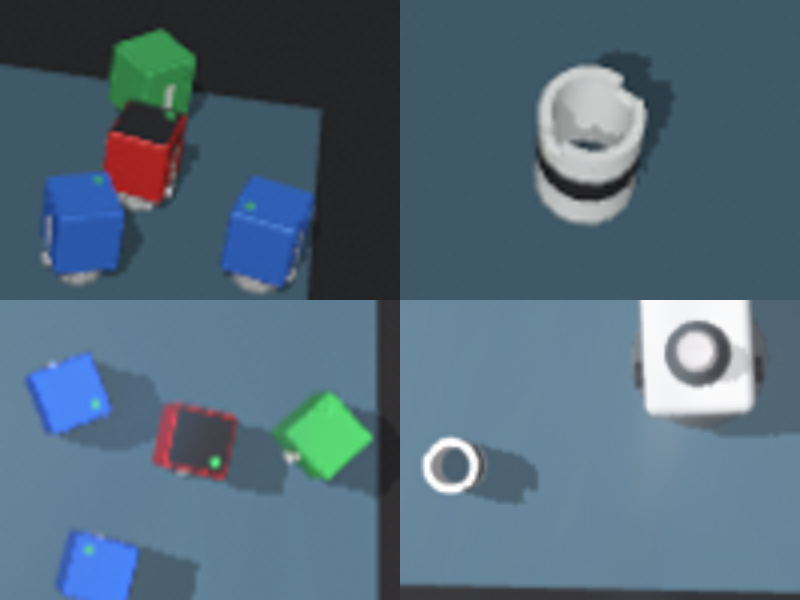

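Red body with black top at (384,245) is the right camera: the neighbours are clearly blue or green. Moving to hover over the tube first.

Emit:
jog_arm(deltas=[{"x": 11, "y": 36, "twist": 4.6, "fingers": 1}, {"x": 22, "y": 72, "twist": 9.2}, {"x": 33, "y": 108, "twist": 13.8}, {"x": 43, "y": 144, "twist": 18.4}, {"x": 54, "y": 180, "twist": 23}, {"x": 65, "y": 216, "twist": 27.6}, {"x": 76, "y": 252, "twist": 32.2}, {"x": 87, "y": 288, "twist": 36.8}, {"x": 98, "y": 324, "twist": 41.4}, {"x": 109, "y": 360, "twist": 46}])

```text
validation failed for argument at $.de...
```

Emit:
jog_arm(deltas=[{"x": 11, "y": 36, "twist": 4.6}, {"x": 22, "y": 72, "twist": 9.2}, {"x": 33, "y": 108, "twist": 13.8}, {"x": 43, "y": 144, "twist": 18.4}, {"x": 54, "y": 180, "twist": 23}, {"x": 65, "y": 216, "twist": 27.6}, {"x": 76, "y": 252, "twist": 32.2}, {"x": 87, "y": 288, "twist": 36.8}, {"x": 98, "y": 324, "twist": 41.4}, {"x": 109, "y": 360, "twist": 46}])

```text
validation failed for argument at $.de...
```

```bash
python3 - <<'E'
from h import *
o=bot.get_obs();print(o['time'],o['ee_pos'],o['tcp_rot'],o['q'].round(1))
c=snap('wrist','w1.png')
print(R.from_euler('xyz',o['tcp_rot'],degrees=True).as_matrix().round(3))
E
```

```text
0.25 [ 0.22413611 -0.50216515  0.24794459] [-91.79991723  89.96390675 112.25258292] [-65.9   5.   10.1  95.1   0.   90. ]
[[-0.     0.408 -0.913]
 [ 0.001 -0.913 -0.408]
 [-1.    -0.001 -0.   ]]
```

View pics/w1.png

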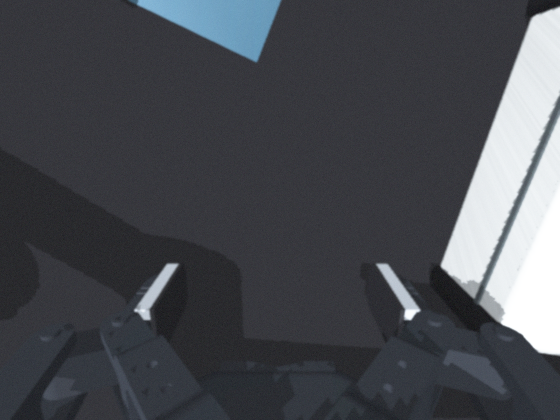

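Emit:
jog_arm(deltas=[{"x": 11, "y": 36, "z": 0, "twist": 4.6, "fingers": 1}, {"x": 22, "y": 72, "z": 0, "twist": 9.2, "fingers": 1}, {"x": 33, "y": 108, "z": 0, "twist": 13.8, "fingers": 1}, {"x": 43, "y": 144, "z": 0, "twist": 18.4, "fingers": 1}, {"x": 54, "y": 180, "z": 0, "twist": 23, "fingers": 1}, {"x": 65, "y": 216, "z": 0, "twist": 27.6, "fingers": 1}, {"x": 76, "y": 252, "z": 0, "twist": 32.2, "fingers": 1}, {"x": 87, "y": 288, "z": 0, "twist": 36.8, "fingers": 1}, {"x": 98, "y": 324, "z": 0, "twist": 41.4, "fingers": 1}, {"x": 109, "y": 360, "z": 0, "twist": 46, "fingers": 1}])

```text
time: 1.3
ee_pos: [0.3332, -0.1408, 0.2482]
tcp_rot: [84.0, 90.0, -25.8]
wrist_force: [0.5, -0.8, 0.3]
opening: 0.0851
```

Emit:
jog_arm(deltas=[{"x": 11, "y": 36, "z": 0, "twist": 4.6, "fingers": 1}, {"x": 22, "y": 72, "z": 0, "twist": 9.2, "fingers": 1}, {"x": 33, "y": 108, "z": 0, "twist": 13.8, "fingers": 1}, {"x": 43, "y": 144, "z": 0, "twist": 18.4, "fingers": 1}, {"x": 54, "y": 180, "z": 0, "twist": 23, "fingers": 1}, {"x": 65, "y": 216, "z": 0, "twist": 27.6, "fingers": 1}, {"x": 76, "y": 252, "z": 0, "twist": 32.2, "fingers": 1}, {"x": 87, "y": 288, "z": 0, "twist": 36.8, "fingers": 1}, {"x": 98, "y": 324, "z": 0, "twist": 41.4, "fingers": 1}, {"x": 109, "y": 360, "z": 0, "twist": 46, "fingers": 1}])

```text
time: 2.3
ee_pos: [0.4423, 0.2209, 0.2482]
tcp_rot: [82.5, 90.0, 18.9]
wrist_force: [0.6, -0.2, -1.0]
opening: 0.0852
```

```bash
python3 - <<'E'
from h import *
o=bot.get_obs();print(o['time'],o['ee_pos'],o['tcp_rot'],o['q'].round(1))
c=snap('wrist','w2.png')
print(R.from_euler('xyz',o['tcp_rot'],degrees=True).as_matrix().round(3))
print(proj(c,o['ee_pos']))
E
```

```text
2.3 [0.44234277 0.22094742 0.24824899] [82.5035713  89.9648908  18.93586147] [26.5 -2.7  2.3 94.9 -0.  90.1]
[[ 0.001  0.895  0.445]
 [ 0.     0.445 -0.895]
 [-1.     0.001  0.   ]]
[273.8656335  284.18465718]
```

View pics/w2.png

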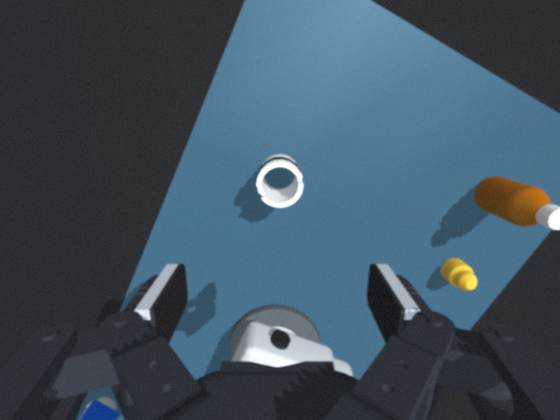

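The tube rim is centred near (280,185), with notches hinted at the right (~302,178) and lower left. Zooming in to measure.

```bash
python3 - <<'E'
from h import *
c=snap('wrist'); o=bot.get_obs()
im=c['image']; g=cv2.cvtColor(im,cv2.COLOR_RGB2GRAY)
cr=im[135:235,215:348]; cv2.imwrite('pics/w2c.png',cv2.cvtColor(cv2.resize(cr,None,fx=6,fy=6,interpolation=cv2.INTER_CUBIC),cv2.COLOR_RGB2BGR))
# bore: dark hole contour inside the rim
m=(g>150).astype(np.uint8); n=cv2.connectedComponentsWithStats(m)
hole=np.zeros_like(m)
cs,h=cv2.findContours(m,cv2.RETR_CCOMP,cv2.CHAIN_APPROX_NONE)
for k,q in enumerate(cs):
    x,y,w,hh=cv2.boundingRect(q)
    if 230<x+w/2<330 and 135<y+hh/2<235 and w>8:
        e=cv2.fitEllipse(q);print(h[0][k][3],(x,y,w,hh),e,onz(c,*e[0],.06))
for th in (.06,):
    for a in range(0,360,90):
        print(a,proj(c,[.442+.024*np.cos(np.radians(a)),.221+.024*np.sin(np.radians(a)),.06]).round(1))
E
```

```text
-1 (253, 162, 49, 50) ((277.0787048339844, 186.77801513671875), (46.787227630615234, 48.21258544921875), 175.28762817382812) [0.44501055 0.22595402 0.06      ]
7 (260, 170, 36, 24) ((277.6986999511719, 181.63766479492188), (22.351591110229492, 34.176212310791016), 98.67842864990234) [0.44313184 0.23107387 0.06      ]
-1 (267, 157, 26, 8) ((278.2500305175781, 167.12689208984375), (19.176713943481445, 28.500446319580078), 97.37068176269531) [0.43684686 0.24470451 0.06      ]
0 [292.9 199.7]
90 [282.9 169.1]
180 [251.4 179.4]
270 [262.1 209.4]
```

View pics/w2c.png

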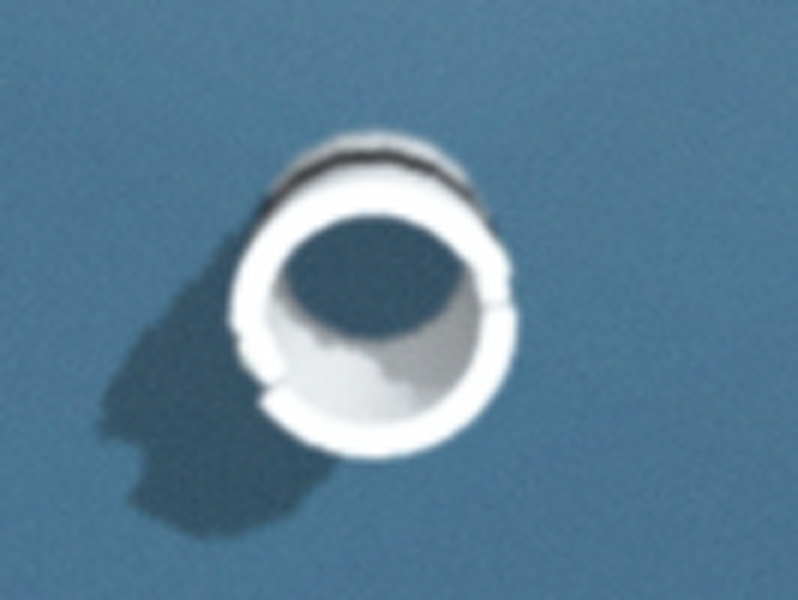

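Emit:
jog_arm(deltas=[{"x": 1, "y": 1, "z": -30, "twist": 0, "fingers": 1}, {"x": 2, "y": 2, "z": -60, "twist": 0, "fingers": 1}, {"x": 3, "y": 3.5, "z": -90, "twist": 0, "fingers": 1}, {"x": 3, "y": 3.5, "z": -115, "twist": 0, "fingers": 1}, {"x": 3, "y": 3.5, "z": -120, "twist": 0, "fingers": 1}, {"x": 3, "y": 3.5, "z": -120, "twist": 0, "fingers": 1}])

```text
time: 3.0
ee_pos: [0.4454, 0.2256, 0.1269]
tcp_rot: [-106.7, 89.9, -170.1]
wrist_force: [0.7, -0.3, 0.7]
opening: 0.0857
```

```bash
python3 - <<'E'
from h import *
o=bot.get_obs()
c=snap('wrist','w3.png')
p=o['ee_pos'];print(p,o['time'])
im=cv2.imread('pics/w3.png')
# overlay predicted outer rim at TCP xy, z=.06
for r,col in ((.024,(0,0,255)),(.0192,(0,255,0))):
  pts=np.array([proj(c,[p[0]+r*np.cos(t),p[1]+r*np.sin(t),.06]) for t in np.linspace(0,6.28,60)]).astype(int);cv2.polylines(im,[pts],True,col,1)
cv2.imwrite('pics/w3o.png',im)
E
```

```text
[0.4453716  0.22555979 0.12690881] 3.0
```

View pics/w3o.png

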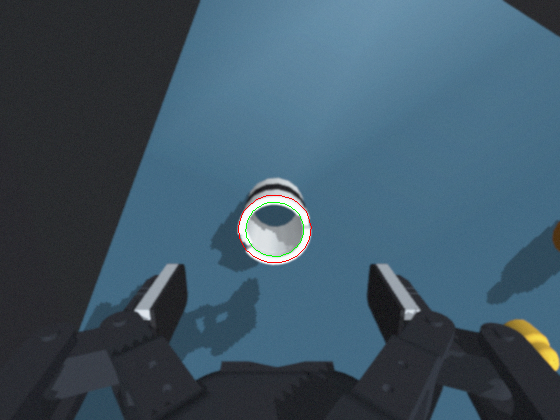

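Overlay on the rim at TCP xy matches, so descend and grip.

Emit:
jog_arm(deltas=[{"x": 0, "y": 0, "z": -30, "twist": 0, "fingers": 1}, {"x": 0, "y": 0, "z": -60, "twist": 0, "fingers": 1}, {"x": 0, "y": 0, "z": -85, "twist": 0, "fingers": 1}, {"x": 0, "y": 0, "z": -91, "twist": 0, "fingers": 1}, {"x": 0, "y": 0, "z": -91, "twist": 0, "fingers": 0.4}, {"x": 0, "y": 0, "z": -91, "twist": 0, "fingers": 0.4}, {"x": 0, "y": 0, "z": -91, "twist": 0, "fingers": 0.4}, {"x": 0, "y": 0, "z": -91, "twist": 0, "fingers": 0.4}, {"x": 0, "y": 0, "z": -91, "twist": 0, "fingers": 0.4}], grip_force=40)

```text
time: 3.95
ee_pos: [0.4469, 0.2263, 0.0393]
tcp_rot: [100.0, 89.8, 36.5]
wrist_force: [-1.3, -0.8, 6.8]
opening: 0.0475
```

Emit:
jog_arm(deltas=[{"x": 0, "y": 0, "z": 0, "twist": 0, "fingers": 0.3}, {"x": 0, "y": 0, "z": 10, "twist": 0, "fingers": 0.3}, {"x": 0, "y": 0, "z": 40, "twist": 0, "fingers": 0.3}, {"x": 0, "y": 0, "z": 80, "twist": 0, "fingers": 0.3}, {"x": 0, "y": 0, "z": 120, "twist": 0, "fingers": 0.3}, {"x": 0, "y": 0, "z": 160, "twist": 0, "fingers": 0.3}, {"x": 0, "y": 0, "z": 190, "twist": 0, "fingers": 0.3}, {"x": 0, "y": 0, "z": 190, "twist": 0, "fingers": 0.3}], grip_force=40)

```text
time: 4.75
ee_pos: [0.4481, 0.2269, 0.2349]
tcp_rot: [93.1, 89.4, 29.6]
wrist_force: [0.8, 0.0, -1.1]
opening: 0.0475
```

```bash
python3 - <<'E'
from h import *
o=bot.get_obs()
c=snap('wrist','w4.png')
p=o['ee_pos'];print(p,o['time'],o['wrist_force'],o['opening'])
snap('side','s4.png')
im=cv2.imread('pics/w4.png')
# tube top relative to TCP: 60-39.3=~21 mm above TCP
for z in (.0207,):
 for r,col in ((.024,(0,0,255)),(.0192,(0,255,0))):
  pts=np.array([proj(c,[p[0]+r*np.cos(t),p[1]+r*np.sin(t),p[2]+z]) for t in np.linspace(0,6.28,60)]).astype(int);cv2.polylines(im,[pts],True,col,1)
s=cv2.imread('pics/s4.png')
cv2.imwrite('pics/w4o.png',im)
E
```

```text
[0.44813253 0.22694553 0.23492147] 4.75 [ 0.76678002  0.02600344 -1.124024  ] 0.04754145767054437
```

View pics/w4o.png

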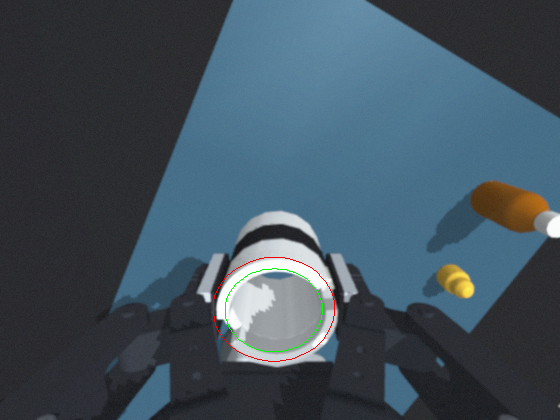

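View pics/s4.png

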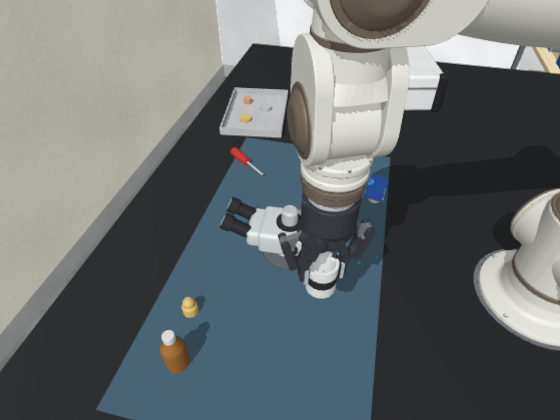

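Tube is held upright. Next is a view pose beside the port, jaws turned along world y to stay away from the eyepieces.

Emit:
jog_arm(deltas=[{"x": 17, "y": -23, "z": 0, "twist": 6.4, "fingers": 0.3}, {"x": 35, "y": -46, "z": 0, "twist": 12.8, "fingers": 0.3}, {"x": 53, "y": -69, "z": 0, "twist": 19.2, "fingers": 0.3}, {"x": 70, "y": -92, "z": 0, "twist": 25.6, "fingers": 0.3}, {"x": 88, "y": -115, "z": 0, "twist": 32, "fingers": 0.3}, {"x": 106, "y": -138, "z": 0, "twist": 38.4, "fingers": 0.3}, {"x": 124, "y": -161, "z": 0, "twist": 44.8, "fingers": 0.3}, {"x": 142, "y": -184, "z": 0, "twist": 51.2, "fingers": 0.3}, {"x": 160, "y": -206, "z": 0, "twist": 57.6, "fingers": 0.3}, {"x": 177, "y": -227, "z": 0, "twist": 63.6, "fingers": 0.3}])

```text
time: 5.85
ee_pos: [0.6243, -0.0017, 0.2286]
tcp_rot: [122.9, 89.7, 123.3]
wrist_force: [-0.3, 0.7, -1.1]
opening: 0.0476
```

Emit:
jog_arm(deltas=[{"x": 0, "y": 0, "z": 0, "twist": 0, "fingers": 0.3}, {"x": 0, "y": 0, "z": 0, "twist": 0, "fingers": 0.3}])

```text
time: 6.05
ee_pos: [0.6238, -0.002, 0.2267]
tcp_rot: [141.8, 89.5, 142.0]
wrist_force: [-1.2, 0.7, -0.3]
opening: 0.0475
```

```bash
python3 - <<'E'
from h import *
o=bot.get_obs()
c=snap('wrist','w5.png')
p=o['ee_pos'];print(p,o['time'],o['tcp_rot'],o['q'].round(1))
print(R.from_euler('xyz',o['tcp_rot'],degrees=True).as_matrix().round(3))
E
```

```text
[ 0.62384506 -0.00201186  0.22670842] 6.05 [141.80557254  89.53770425 142.03893796] [-0.3 15.4 19.6 94.6  0.3 -0.5]
[[-0.006 -0.004  1.   ]
 [ 0.005  1.     0.004]
 [-1.     0.005 -0.006]]
```

View pics/w5.png

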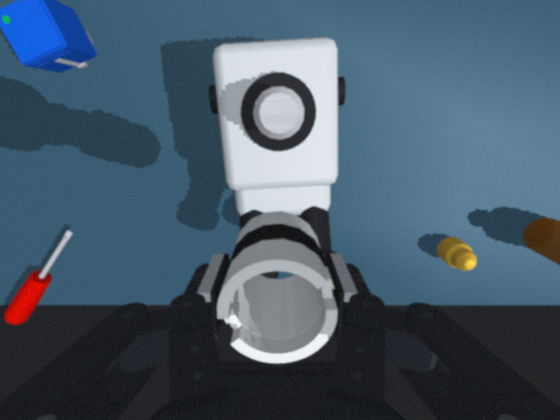

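The port shows as a black shoulder ring centred ~(279,110) with a bright spigot top at ~(279,113). The tube is held below it and its left notch is at ~(232,322).

```bash
python3 - <<'E'
from h import *
o=bot.get_obs(); c=snap('wrist'); g=cv2.cvtColor(c['image'],cv2.COLOR_RGB2GRAY); p=o['ee_pos']
roi=(g[60:160,232:326]<75).astype(np.uint8)
cs,_=cv2.findContours(roi,cv2.RETR_EXTERNAL,cv2.CHAIN_APPROX_NONE)
q=max(cs,key=cv2.contourArea);e=cv2.fitEllipse(cv2.convexHull(q));ce=(e[0][0]+232,e[0][1]+60);print('shoulder',ce,e[1],onz(c,*ce,.095))
cr=cv2.resize(c['image'][60:160,220:340],None,fx=6,fy=6,interpolation=cv2.INTER_CUBIC);cv2.imwrite('pics/w5c.png',cr[:,:,::-1])
for z,r in ((.095,.03),(.13,.0135)):
  x=[proj(c,[p0,y0,z]) for p0,y0 in ((.545-r,0),(.545+r,0),(.545,-r),(.545,r))];print(z,np.round(x,1).tolist())
# tube top in hand, relative bias
m=cv2.inRange(g[210:370,200:350],150,255)
print(p, proj(c,p+np.array([0,0,.0207])))
E
```

```text
shoulder (276.9754638671875, 111.32278442382812) (73.1845474243164, 76.381591796875) [ 0.54915368 -0.00063727  0.095     ]
0.095 [[278.1, 64.3], [277.6, 144.4], [239.8, 105.6], [315.8, 106.0]]
0.13 [[278.4, 83.8], [278.1, 125.5], [258.4, 105.0], [298.0, 105.2]]
[ 0.62366502 -0.00141192  0.22732895] [276.25955305 309.75681883]
```

View pics/w5c.png

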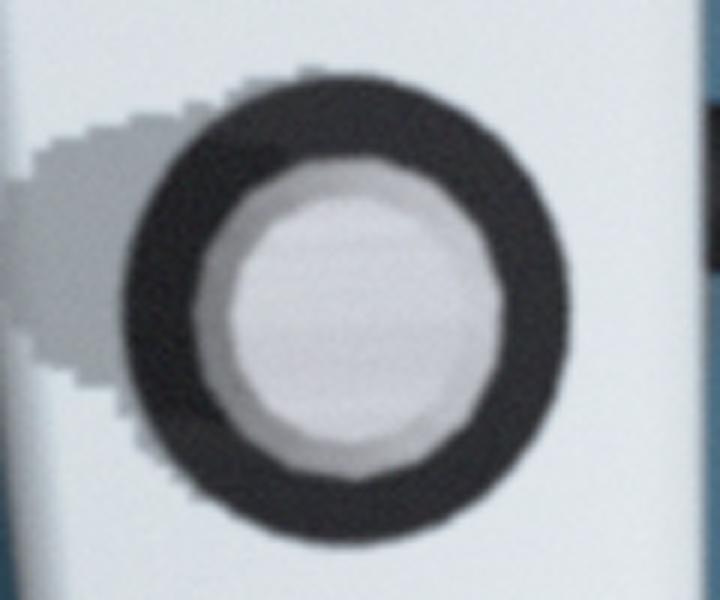

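Port ≈ (0.550, 0.000), with shoulder and spigot agreeing to about 1 mm. Moving over it and starting down.

Emit:
jog_arm(deltas=[{"x": -20, "y": 0, "z": 0, "twist": 0, "fingers": 0.3}, {"x": -40, "y": 1, "z": 0, "twist": 0, "fingers": 0.3}, {"x": -60, "y": 1, "z": 0, "twist": 0, "fingers": 0.3}, {"x": -73.5, "y": 1.5, "z": 0, "twist": 0, "fingers": 0.3}, {"x": -73.5, "y": 1.5, "z": -15, "twist": 0, "fingers": 0.3}, {"x": -73.5, "y": 1.5, "z": -30, "twist": 0, "fingers": 0.3}, {"x": -73.5, "y": 1.5, "z": -42, "twist": 0, "fingers": 0.3}, {"x": -73.5, "y": 1.5, "z": -44, "twist": 0, "fingers": 0.3}, {"x": -73.5, "y": 1.5, "z": -44, "twist": 0, "fingers": 0.3}])

```text
time: 7.05
ee_pos: [0.5498, 0.0008, 0.1838]
tcp_rot: [135.7, 89.6, 136.0]
wrist_force: [-0.7, -0.6, -1.1]
opening: 0.0478
```

```bash
python3 - <<'E'
from h import *
o=bot.get_obs()
c=snap('side','s6.png');w=snap('wrist','w6.png')
print(o['ee_pos'],o['time'],o['wrist_force'])
a=cv2.imread('pics/s6.png');x=cv2.resize(a[150:290,200:380],(772,600),interpolation=cv2.INTER_CUBIC);cv2.imwrite('pics/s6c.png',x)
E
```

```text
[0.5498348  0.00076068 0.18379982] 7.05 [-0.65259671 -0.57409056 -1.12288881]
```

View pics/s6c.png

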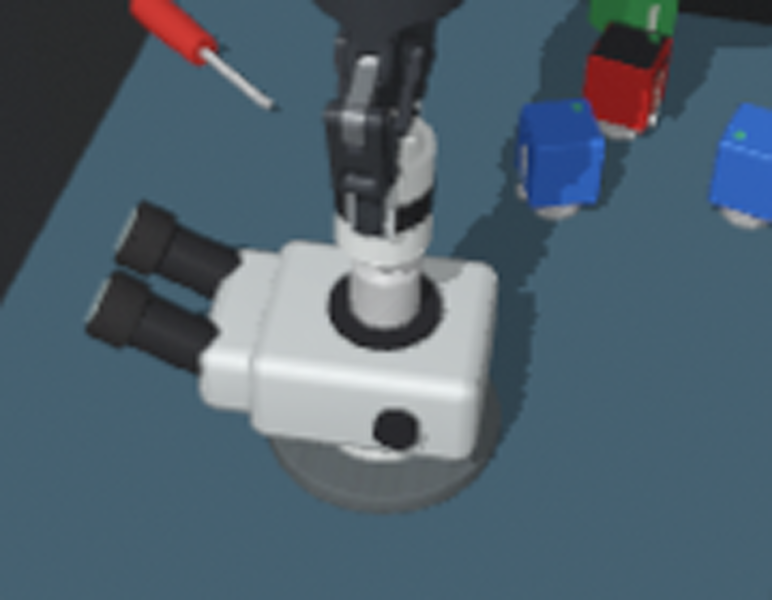

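View pics/w6.png

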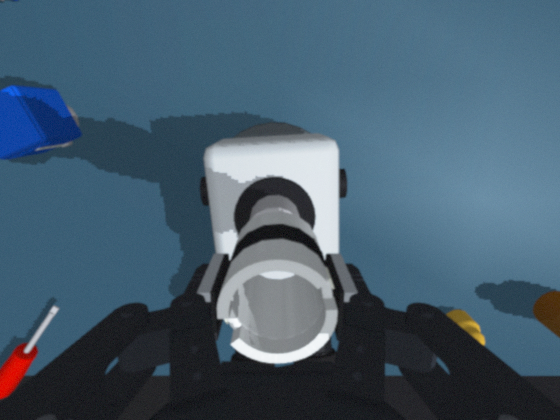

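Tube is above the spigot and the axes agree in both views. Lowering gently.

Emit:
jog_arm(deltas=[{"x": 0, "y": 0, "z": -5, "twist": 0, "fingers": 0.3}, {"x": 0, "y": 0, "z": -10, "twist": 0, "fingers": 0.3}, {"x": 0, "y": 0, "z": -14, "twist": 0, "fingers": 0.3}, {"x": 0, "y": 0, "z": -18, "twist": 0, "fingers": 0.3}, {"x": 0, "y": 0, "z": -22, "twist": 0, "fingers": 0.3}, {"x": 0, "y": 0, "z": -25, "twist": 0, "fingers": 0.3}])

```text
time: 7.75
ee_pos: [0.5499, 0.0002, 0.1592]
tcp_rot: [138.5, 89.6, 138.8]
wrist_force: [-2.8, -3.2, 1.5]
opening: 0.0476
```

Emit:
jog_arm(deltas=[{"x": 0, "y": 0, "z": -4, "twist": 0, "fingers": 0.3}, {"x": 0, "y": 0, "z": -8, "twist": 0, "fingers": 0.3}, {"x": 0, "y": 0, "z": -12, "twist": 0, "fingers": 0.3}, {"x": 0, "y": 0, "z": -16, "twist": 0, "fingers": 0.3}, {"x": 0, "y": 0, "z": -20, "twist": 0, "fingers": 0.3}, {"x": 0, "y": 0, "z": -22, "twist": 0, "fingers": 0.3}, {"x": 0, "y": 0, "z": -22, "twist": 0, "fingers": 0.3}])

```text
time: 8.45
ee_pos: [0.5496, 0.0001, 0.1366]
tcp_rot: [144.7, 89.6, 145.0]
wrist_force: [-2.9, -3.2, -3.2]
opening: 0.0475
```

Emit:
jog_arm(deltas=[{"x": 0, "y": 0, "z": -1, "twist": 0, "fingers": 0.3}, {"x": 0, "y": 0, "z": -2, "twist": 0, "fingers": 0.3}, {"x": 0, "y": 0, "z": -3, "twist": 0, "fingers": 0.3}, {"x": 0, "y": 0, "z": -3, "twist": 0, "fingers": 0.3}])

```text
time: 8.85
ee_pos: [0.5496, 0.0001, 0.1345]
tcp_rot: [141.2, 89.6, 141.5]
wrist_force: [-5.9, -3.6, 6.4]
opening: 0.0475
```

Contact is at the expected height (0.0345 vs 0.0393 grasp offset + 0.095 = 0.134), so release and rise.

Emit:
jog_arm(deltas=[{"x": 0, "y": 0, "z": -0.5, "twist": 0, "fingers": 0.3}, {"x": 0, "y": 0, "z": 0, "twist": 0, "fingers": 0.7}, {"x": 0, "y": 0, "z": 0, "twist": 0, "fingers": 1}, {"x": 0, "y": 0, "z": 0, "twist": 0, "fingers": 1}, {"x": 0, "y": 0, "z": 1, "twist": 0, "fingers": 1}, {"x": 0, "y": 0, "z": 25, "twist": 0, "fingers": 1}, {"x": 0, "y": 0, "z": 60, "twist": 0, "fingers": 1}, {"x": 0, "y": 0, "z": 95, "twist": 0, "fingers": 1}, {"x": 0, "y": 0, "z": 120, "twist": 0, "fingers": 1}, {"x": 0, "y": 0, "z": 120, "twist": 0, "fingers": 1}])

```text
time: 9.85
ee_pos: [0.5508, 0.0002, 0.2585]
tcp_rot: [75.2, 89.8, 75.5]
wrist_force: [1.1, 0.1, -0.1]
opening: 0.0859
```

Emit:
jog_arm(deltas=[{"x": 0, "y": 0, "z": 0, "twist": 0, "fingers": 1}])

```text
time: 9.95
ee_pos: [0.551, 0.0003, 0.2582]
tcp_rot: [73.7, 89.7, 74.0]
wrist_force: [0.3, 0.2, -0.5]
opening: 0.0854
```

```bash
python3 - <<'E'
from h import *
o=bot.get_obs();w=snap('wrist','w7.png')
c=snap('side','s7.png')
p=o['ee_pos'];print(p,o['time'],o['wrist_force'],o['opening'])
a=cv2.imread('pics/s7.png');P=.5499,.0002
for z,r in ((.155,.024),(.095,.024)):
  q=np.array([proj(c,[P[0]+r*np.cos(t),P[1]+r*np.sin(t),z]) for t in np.linspace(0,6.28,60)]);print('side z',z,q.min(0).round(1),q.max(0).round(1))
cv2.imwrite('pics/s7c.png',cv2.resize(a[170:290,210:350],(700,600),interpolation=cv2.INTER_CUBIC))
b=cv2.imread('pics/w7.png')
for r in (.024,.0192):
  q=np.array([proj(w,[P[0]+r*np.cos(t),P[1]+r*np.sin(t),.155]) for t in np.linspace(0,6.28,60)]);print(q.min(0).round(1),q.max(0).round(1))
q=proj(w,[*P,.155]).astype(int);print(q)
x0,y0=q[0]-67,q[1]-60;print(x0,y0)
cv2.imwrite('pics/w7c.png',cv2.resize(b[y0:y0+100,x0:x0+133],None,fx=6,fy=6,interpolation=cv2.INTER_CUBIC))
E
```

```text
[5.51009705e-01 2.74468218e-04 2.58246030e-01] 9.95 [ 0.28588632  0.19987414 -0.46605873] 0.08538944248663942
side z 0.155 [278.2 193.3] [300.9 208.6]
side z 0.095 [278.3 213.2] [300.  228.6]
[244.6 179.4] [306.7 238.5]
[250.8 185.7] [300.5 232.9]
[275 209]
208 149
```

View pics/s7c.png

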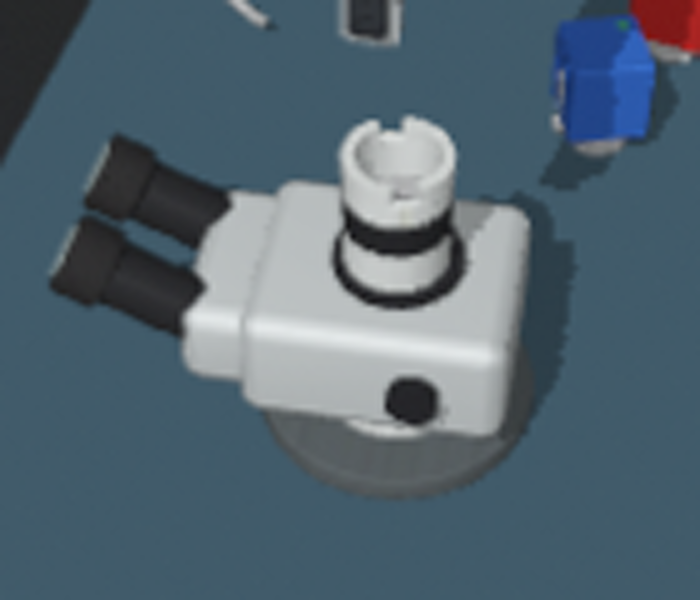

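View pics/w7c.png

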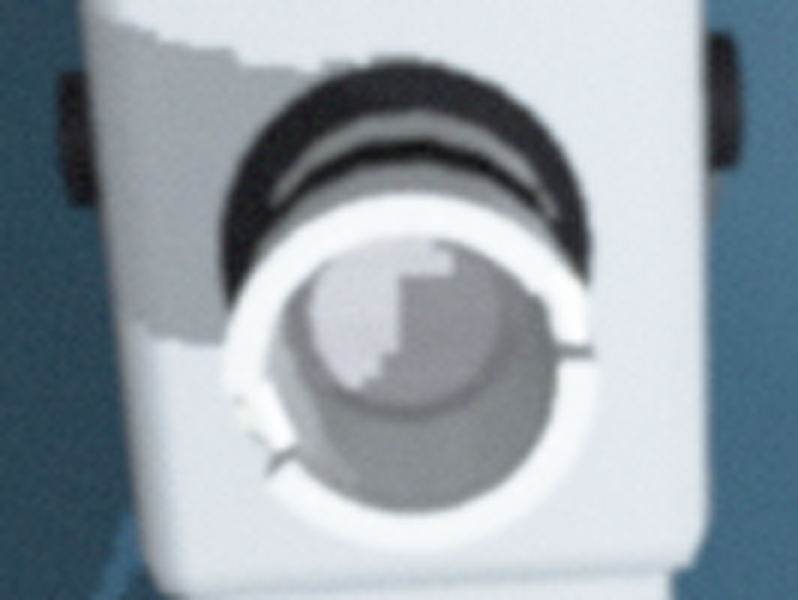

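Tube sits on the black shoulder, with the rim where z=0.155 predicts in both views and notches visible at about 112°/-68°. Computing that precisely, then going over the red camera.

```bash
cat >> h.py <<'E'
def load(pos,rot):
    pass
E
python3 - <<'E'
from h import *
w=snap('wrist');o=bot.get_obs();print(o['ee_pos'])
f=lambda x,y:onz(w,208+x/6-.4,149+y/6-.4,.155)
ce=f(411,372);print('c',ce)
for n,(x,y) in dict(r=(592,354),l=(268,477)).items():
    d=f(x,y)-ce;print(n,np.hypot(*d[:2]),np.degrees(np.arctan2(d[1],d[0])))
E
```

```text
[5.50608113e-01 2.36282405e-04 2.57650626e-01]
c [5.50174440e-01 4.90208574e-04 1.55000000e-01]
r 0.023373447867464002 96.2263648701287
l 0.023680934672736017 -52.030876832478164
```

Emit:
jog_arm(deltas=[{"x": -10, "y": -29, "z": 0, "twist": 8.2, "fingers": 1}, {"x": -20, "y": -58, "z": 0, "twist": 16.4, "fingers": 1}, {"x": -30, "y": -87, "z": 0, "twist": 24.6, "fingers": 1}, {"x": -40, "y": -116, "z": 0, "twist": 32.8, "fingers": 1}, {"x": -50, "y": -145, "z": 0, "twist": 41, "fingers": 1}, {"x": -60, "y": -174, "z": 0, "twist": 49.2, "fingers": 1}, {"x": -70, "y": -203, "z": 0, "twist": 57.4, "fingers": 1}, {"x": -80, "y": -232, "z": 0, "twist": 65.6, "fingers": 1}, {"x": -90, "y": -261, "z": 0, "twist": 73.8, "fingers": 1}, {"x": -99, "y": -289, "z": 0, "twist": 82, "fingers": 1}])

```text
time: 11.1
ee_pos: [0.4507, -0.2898, 0.2566]
tcp_rot: [83.4, 89.7, 166.0]
wrist_force: [0.8, -0.3, 0.8]
opening: 0.0854
```

Emit:
jog_arm(deltas=[{"x": 0, "y": 0, "z": 0, "twist": 0, "fingers": 1}, {"x": 0, "y": 0, "z": 0, "twist": 0, "fingers": 1}])

```text
time: 11.3
ee_pos: [0.4503, -0.2899, 0.2556]
tcp_rot: [77.0, 89.6, 159.4]
wrist_force: [0.7, 0.3, -0.1]
opening: 0.0855
```

```bash
python3 - <<'E'
from h import *
o=bot.get_obs();w=snap('wrist','w8.png')
p=o['ee_pos'];print(p,o['time'],o['q'].round(1));print(R.from_euler('xyz',o['tcp_rot'],degrees=True).as_matrix().round(3))
print(proj(w,[p[0],p[1],.066]))
E
```

```text
[ 0.45026357 -0.28994281  0.25555004] 11.3 [-3.270e+01  3.500e+00  9.400e+00  9.620e+01 -1.000e-01 -1.152e+02]
[[-0.007 -0.991  0.132]
 [ 0.003  0.132  0.991]
 [-1.     0.007  0.002]]
[276.85433377 185.74269155]
```

View pics/w8.png

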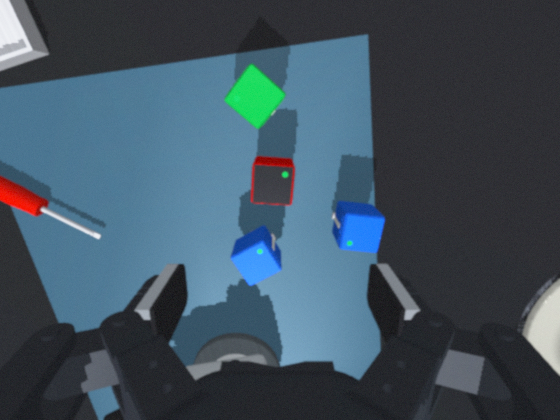

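Red camera is at (273,183) with a black top; green is at (255,97), and the blues are at (358,226) and (257,256). Zooming to find its edges and lug side.

```bash
python3 - <<'E'
from h import *
w=snap('wrist');o=bot.get_obs();im=w['image']
c=cv2.resize(im[145:220,225:325],None,fx=8,fy=8,interpolation=cv2.INTER_CUBIC);cv2.imwrite('pics/w8c.png',c[:,:,::-1])
h=cv2.cvtColor(im,cv2.COLOR_RGB2HSV)
m=(((h[...,0]<8)|(h[...,0]>172))&(h[...,1]>120)&(h[...,2]>60)).astype(np.uint8);m[:140]=0;m[215:]=0;m[:,:230]=0;m[:,320:]=0
q=max(cv2.findContours(m,cv2.RETR_EXTERNAL,cv2.CHAIN_APPROX_NONE)[0],key=cv2.contourArea)
r=cv2.minAreaRect(q);print(r,cv2.boundingRect(q))
p=o['ee_pos']
for dx,dy in((-22,-22),(22,-22),(22,22),(-22,22)): 
    Rm=R.from_euler('xyz',o['tcp_rot'],degrees=True).as_matrix();P=np.array([p[0],p[1],.066])+Rm[:,1]*dx/1e3+Rm[:,2]*dy/1e3;P[2]=.066;print(proj(w,P).round(1))
E
python3 - <<'E'
import cv2
a=cv2.imread('pics/s7.png');cv2.imwrite('pics/s7r.png',cv2.resize(a[125:210,300:400],None,fx=7,fy=7,interpolation=cv2.INTER_CUBIC))
E
```

```text
((272.7081604003906, 179.6692657470703), (42.167720794677734, 46.908470153808594), 3.5763344764709473) (251, 156, 44, 48)
[255.1 165. ]
[298.3 165. ]
[297.5 206.2]
[256.  206.2]
```

View pics/w8c.png

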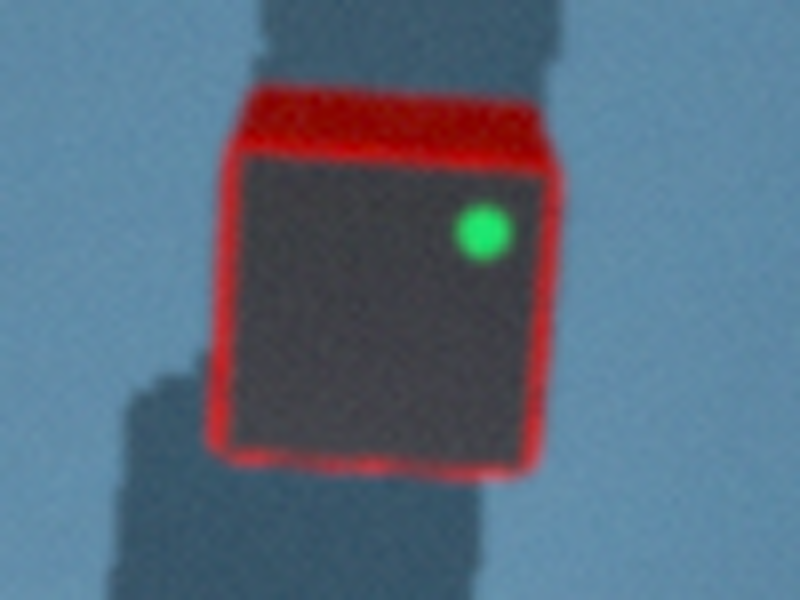

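View pics/s7r.png

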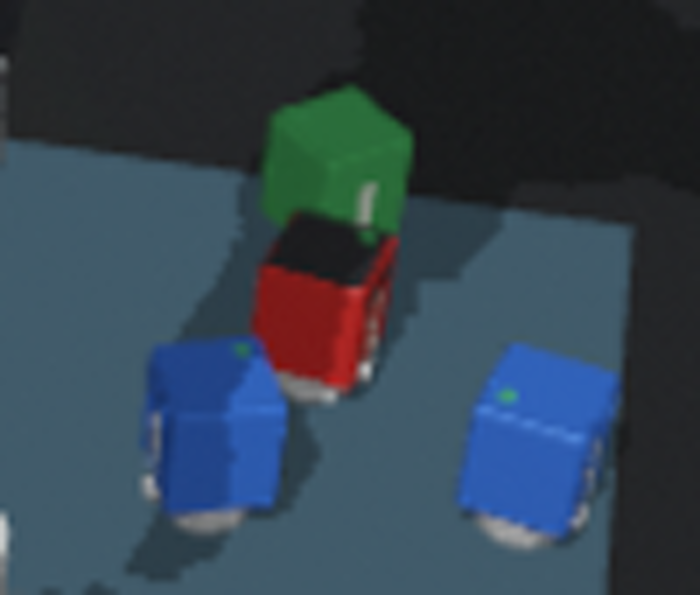

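The white line is on the -x (robot) face and the +y face has none, so the lugs lie along the jaw direction. It needs about (+3.7, -2.4) mm and -3.4°.

Emit:
jog_arm(deltas=[{"x": 2, "y": -1, "z": -25, "twist": -2, "fingers": 1}, {"x": 3.5, "y": -2.5, "z": -55, "twist": -3.4, "fingers": 1}, {"x": 3.5, "y": -2.5, "z": -85, "twist": -3.4, "fingers": 1}, {"x": 3.5, "y": -2.5, "z": -110, "twist": -3.4, "fingers": 1}, {"x": 3.5, "y": -2.5, "z": -120, "twist": -3.4, "fingers": 1}, {"x": 3.5, "y": -2.5, "z": -120, "twist": -3.4, "fingers": 1}])

```text
time: 12.0
ee_pos: [0.4541, -0.2905, 0.1351]
tcp_rot: [75.4, 89.5, 154.5]
wrist_force: [-0.6, 0.1, 0.9]
opening: 0.0855
```

```bash
python3 - <<'E'
from h import *
o=bot.get_obs();w=snap('wrist','w9.png');im=cv2.imread('pics/w9.png')
p=o['ee_pos'];print(p,o['time']);Rm=R.from_euler('xyz',o['tcp_rot'],degrees=True).as_matrix();print(Rm.round(3))
Q=[]
for dx,dy in((-22,-22),(22,-22),(22,22),(-22,22)): 
    P=p+Rm[:,1]*dx/1e3+Rm[:,2]*dy/1e3;P[2]=.066;Q.append(proj(w,P))
cv2.polylines(im,[np.array(Q).astype(int)],True,(255,255,0),1);print(np.round(Q,1).tolist())
cv2.imwrite('pics/w9o.png',im)
E
```

```text
[ 0.45407687 -0.29046446  0.13506795] 12.0
[[-0.008 -0.982  0.188]
 [ 0.004  0.188  0.982]
 [-1.     0.008  0.002]]
[[244.0, 196.7], [311.8, 196.6], [309.6, 257.8], [246.0, 258.0]]
```

View pics/w9o.png

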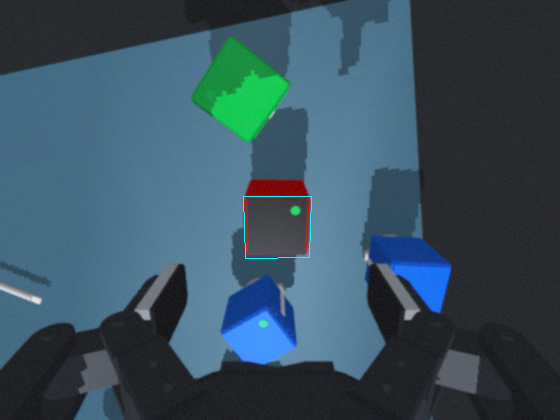

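Overlay matches the black top, so descend and grip.

Emit:
jog_arm(deltas=[{"x": 0, "y": 0, "z": -30, "twist": 0, "fingers": 1}, {"x": 0, "y": 0, "z": -60, "twist": 0, "fingers": 1}, {"x": 0, "y": 0, "z": -82, "twist": 0, "fingers": 1}, {"x": 0, "y": 0, "z": -87, "twist": 0, "fingers": 1}, {"x": 0, "y": 0, "z": -87, "twist": 0, "fingers": 0.4}, {"x": 0, "y": 0, "z": -87, "twist": 0, "fingers": 0.4}, {"x": 0, "y": 0, "z": -87, "twist": 0, "fingers": 0.4}, {"x": 0, "y": 0, "z": -87, "twist": 0, "fingers": 0.4}, {"x": 0, "y": 0, "z": -87, "twist": 0, "fingers": 0.3}, {"x": 0, "y": 0, "z": -87, "twist": 0, "fingers": 0.3}], grip_force=40)

```text
time: 13.05
ee_pos: [0.4554, -0.2915, 0.0515]
tcp_rot: [84.4, 89.8, 163.6]
wrist_force: [0.2, -0.2, 6.9]
opening: 0.0436
```

Emit:
jog_arm(deltas=[{"x": 0, "y": 0, "z": 8, "twist": 0, "fingers": 0.3}, {"x": 0, "y": 0, "z": 35, "twist": 0, "fingers": 0.3}, {"x": 0, "y": 0, "z": 75, "twist": 0, "fingers": 0.3}, {"x": 0, "y": 0, "z": 115, "twist": 0, "fingers": 0.3}, {"x": 0, "y": 0, "z": 155, "twist": 0, "fingers": 0.3}, {"x": 0, "y": 0, "z": 195, "twist": 0, "fingers": 0.3}, {"x": 0, "y": 0, "z": 220, "twist": 0, "fingers": 0.3}, {"x": 0, "y": 0, "z": 220, "twist": 0, "fingers": 0.3}])

```text
time: 13.85
ee_pos: [0.4561, -0.292, 0.2761]
tcp_rot: [-131.1, 89.8, -52.0]
wrist_force: [-0.0, 0.2, -1.7]
opening: 0.0436
```

Emit:
jog_arm(deltas=[{"x": 16, "y": 31, "z": 1, "twist": -5.7, "fingers": 0.3}, {"x": 33, "y": 63, "z": 2, "twist": -11.4, "fingers": 0.3}, {"x": 50, "y": 95, "z": 3, "twist": -17.1, "fingers": 0.3}, {"x": 67, "y": 127, "z": 4, "twist": -22.8, "fingers": 0.3}, {"x": 84, "y": 159, "z": 5, "twist": -28.5, "fingers": 0.3}, {"x": 101, "y": 191, "z": 6, "twist": -34.2, "fingers": 0.3}, {"x": 118, "y": 223, "z": 7, "twist": -39.9, "fingers": 0.3}, {"x": 135, "y": 255, "z": 8, "twist": -45.6, "fingers": 0.3}, {"x": 152, "y": 287, "z": 8, "twist": -51.3, "fingers": 0.3}, {"x": 168, "y": 319, "z": 8, "twist": -57, "fingers": 0.3}])

```text
time: 14.85
ee_pos: [0.6244, 0.0284, 0.2832]
tcp_rot: [-147.7, 89.8, -125.8]
wrist_force: [-0.4, -1.2, -1.5]
opening: 0.0438
```

Emit:
jog_arm(deltas=[{"x": 0, "y": 0, "z": 4, "twist": 0, "fingers": 0.3}, {"x": 0, "y": 0, "z": 4, "twist": 0, "fingers": 0.3}, {"x": 0, "y": 0, "z": 4, "twist": 0, "fingers": 0.3}])

```text
time: 15.15
ee_pos: [0.6241, 0.0279, 0.2869]
tcp_rot: [-152.1, 89.7, -130.1]
wrist_force: [0.3, -0.2, -1.3]
opening: 0.0433
```

```bash
python3 - <<'E'
from h import *
o=bot.get_obs();w=snap('wrist','w10.png');snap('side','s10.png')
p=o['ee_pos'];print(p,o['time'],o['opening'],o['q'].round(1));Rm=R.from_euler('xyz',o['tcp_rot'],degrees=True).as_matrix();print(Rm.round(3))
q=proj(w,[.5502,.0003,.155]);print(q)
x0,y0=(q-[67,50]).astype(int);y0=max(y0,0);print(x0,y0)
im=cv2.imread('pics/w10.png');cv2.imwrite('pics/w10c.png',cv2.resize(im[y0:y0+100,x0:x0+133],None,fx=6,fy=6,interpolation=cv2.INTER_CUBIC))
E
```

```text
[0.62414629 0.02787743 0.28687636] 15.15 0.04333907381593116 [  2.6  17.3  28.7 101.6  -0.2 -19.3]
[[-0.003 -0.374  0.928]
 [-0.003  0.928  0.374]
 [-1.    -0.002 -0.004]]
[280.03300285 105.16095551]
213 55
```

View pics/w10.png

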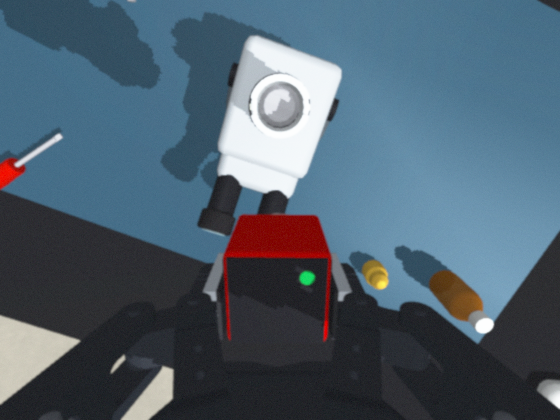

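View pics/w10c.png

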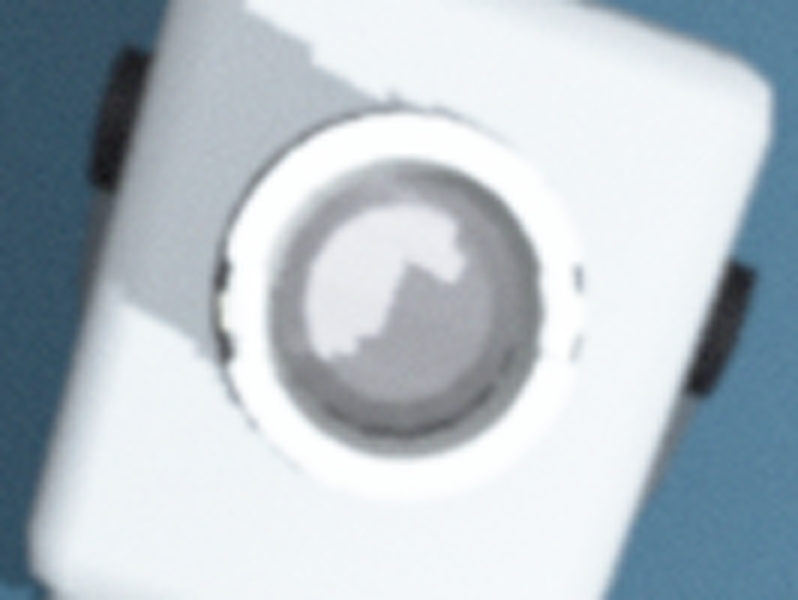

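View pics/s10.png

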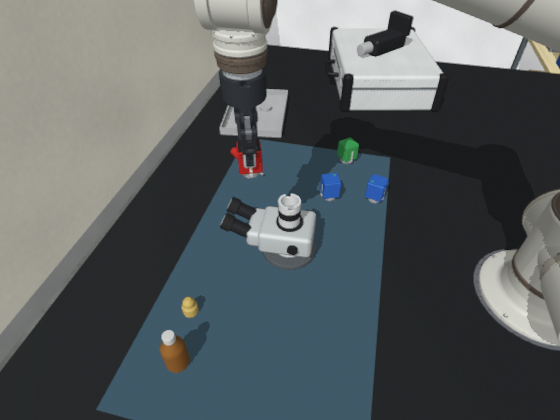

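The notches (crop left ~(225,307), right ~(578,310)) lie on the jaw axis within ~0.5°. Quick check of how the camera sits in the jaws.

```bash
python3 - <<'E'
from h import *
o=bot.get_obs();w=snap('wrist','w11.png');im=cv2.imread('pics/w11.png')
p=o['ee_pos'];Rm=R.from_euler('xyz',o['tcp_rot'],degrees=True).as_matrix()
Q=[proj(w,p+Rm@np.array([-.0145,a/1e3,b/1e3])) for a,b in((-22,-22),(22,-22),(22,22),(-22,22))]
print(np.round(Q,1).tolist(),p,o['time'])
cv2.polylines(im,[np.array(Q).astype(int)],True,(255,255,0),1)
cv2.imwrite('pics/w11o.png',cv2.resize(im[190:360,190:370],(635,600),interpolation=cv2.INTER_CUBIC))
E
```

```text
[[221.2, 252.3], [333.4, 252.4], [327.8, 344.4], [226.6, 344.3]] [0.62408341 0.02745316 0.28719281] 15.25
```

View pics/w11o.png

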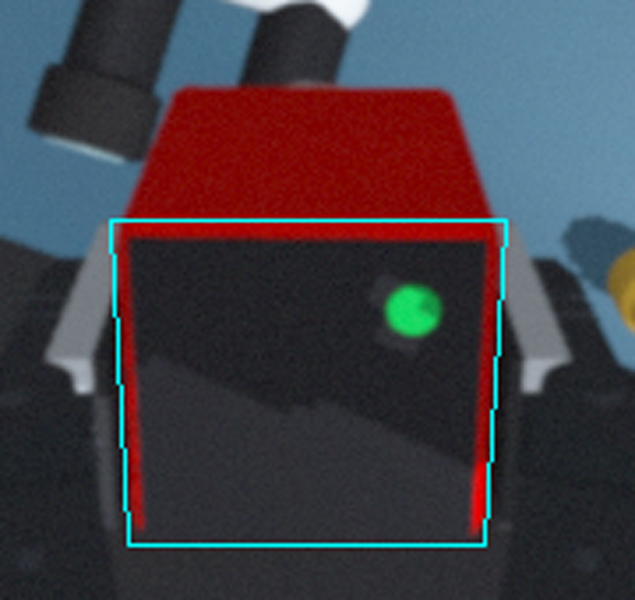

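Emit:
jog_arm(deltas=[{"x": -18, "y": -7, "z": 0, "twist": 0, "fingers": 0.3}, {"x": -37, "y": -14, "z": 0, "twist": 0, "fingers": 0.3}, {"x": -56, "y": -21, "z": 0, "twist": 0, "fingers": 0.3}, {"x": -73.5, "y": -27, "z": 0, "twist": 0, "fingers": 0.3}, {"x": -73.5, "y": -27, "z": -15, "twist": 0, "fingers": 0.3}, {"x": -73.5, "y": -27, "z": -35, "twist": 0, "fingers": 0.3}, {"x": -73.5, "y": -27, "z": -55, "twist": 0, "fingers": 0.3}, {"x": -73.5, "y": -27, "z": -66, "twist": 0, "fingers": 0.3}, {"x": -73.5, "y": -27, "z": -67, "twist": 0, "fingers": 0.3}, {"x": -73.5, "y": -27, "z": -67, "twist": 0, "fingers": 0.3}])

```text
time: 16.3
ee_pos: [0.5506, 0.0002, 0.2209]
tcp_rot: [-140.0, 89.8, -118.2]
wrist_force: [0.2, -0.0, -1.2]
opening: 0.0431
```

```bash
python3 - <<'E'
from h import *
o=bot.get_obs();snap('side','s12.png');Rm=R.from_euler('xyz',o['tcp_rot'],degrees=True).as_matrix()
print(o['ee_pos'],o['time'],o['wrist_force'],Rm[:,1],Rm[:,0],o['opening'])
a=cv2.imread('pics/s12.png');cv2.imwrite('pics/s12c.png',cv2.resize(a[130:250,220:360],(700,600),interpolation=cv2.INTER_CUBIC))
E
```

```text
[5.50567263e-01 1.68889628e-04 2.20909647e-01] 16.3 [ 0.17947532 -0.03119525 -1.20683159] [-0.37188183  0.92827712 -0.00234344] [-0.00171955 -0.00321336 -0.99999336] 0.04312514367732617
```

View pics/s12c.png

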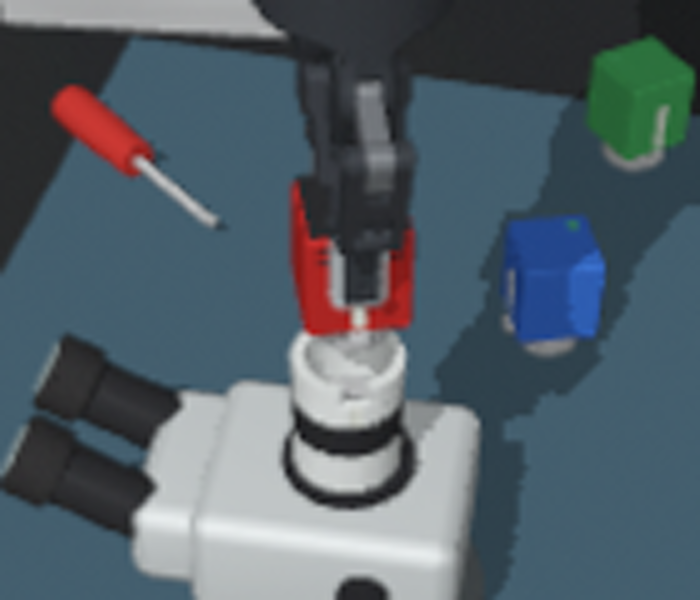

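The lug with its line at (360,318) stands right over the near notch at ~(352,393). Lowering slowly.

Emit:
jog_arm(deltas=[{"x": 0, "y": 0, "z": -3, "twist": 0, "fingers": 0.3}, {"x": 0, "y": 0, "z": -6, "twist": 0, "fingers": 0.3}, {"x": 0, "y": 0, "z": -9, "twist": 0, "fingers": 0.3}, {"x": 0, "y": 0, "z": -12, "twist": 0, "fingers": 0.3}, {"x": 0, "y": 0, "z": -15, "twist": 0, "fingers": 0.3}, {"x": 0, "y": 0, "z": -18, "twist": 0, "fingers": 0.3}, {"x": 0, "y": 0, "z": -20, "twist": 0, "fingers": 0.3}, {"x": 0, "y": 0, "z": -20, "twist": 0, "fingers": 0.3}])

```text
time: 17.15
ee_pos: [0.5507, 0.0003, 0.201]
tcp_rot: [-136.6, 89.8, -114.8]
wrist_force: [-0.6, -0.7, -1.4]
opening: 0.0434
```

Emit:
jog_arm(deltas=[{"x": 0, "y": 0, "z": -2, "twist": 0, "fingers": 0.3}, {"x": 0, "y": 0, "z": -4, "twist": 0, "fingers": 0.3}, {"x": 0, "y": 0, "z": -6, "twist": 0, "fingers": 0.3}, {"x": 0, "y": 0, "z": -7, "twist": 0, "fingers": 0.3}, {"x": 0, "y": 0, "z": -7, "twist": 0, "fingers": 0.3}])

```text
time: 17.65
ee_pos: [0.5506, 0.0003, 0.1938]
tcp_rot: [-140.6, 89.8, -118.8]
wrist_force: [-0.0, 0.1, -2.4]
opening: 0.0434
```

Emit:
jog_arm(deltas=[{"x": 0, "y": 0, "z": -1, "twist": 0, "fingers": 0.3}, {"x": 0, "y": 0, "z": -2, "twist": 0, "fingers": 0.3}, {"x": 0, "y": 0, "z": -3, "twist": 0, "fingers": 0.3}, {"x": 0, "y": 0, "z": -4, "twist": 0, "fingers": 0.3}, {"x": 0, "y": 0, "z": -4, "twist": 0, "fingers": 0.3}])

```text
time: 18.15
ee_pos: [0.5508, 0.0002, 0.1905]
tcp_rot: [-120.5, 89.8, -98.7]
wrist_force: [-1.3, -0.7, 3.9]
opening: 0.0435
```

Contact is at exactly the expected home height (0.1905). Checking by side view before release.

Emit:
jog_arm(deltas=[{"x": 0, "y": 0, "z": -0.5, "twist": 0, "fingers": 0.3}, {"x": 0, "y": 0, "z": -0.8, "twist": 0, "fingers": 0.3}])

```text
time: 18.35
ee_pos: [0.551, 0.0001, 0.1904]
tcp_rot: [-101.5, 89.8, -79.7]
wrist_force: [-1.4, -0.7, 7.5]
opening: 0.0434
```

```bash
python3 - <<'E'
from h import *
o=bot.get_obs();snap('side','s13.png')
print(o['ee_pos'],o['time'],o['wrist_force'])
a=cv2.imread('pics/s13.png');cv2.imwrite('pics/s13c.png',cv2.resize(a[130:250,220:360],(700,600),interpolation=cv2.INTER_CUBIC))
E
```

```text
[5.50971740e-01 1.11417102e-04 1.90441899e-01] 18.35 [-1.36449513 -0.67969005  7.46227919]
```

View pics/s13c.png

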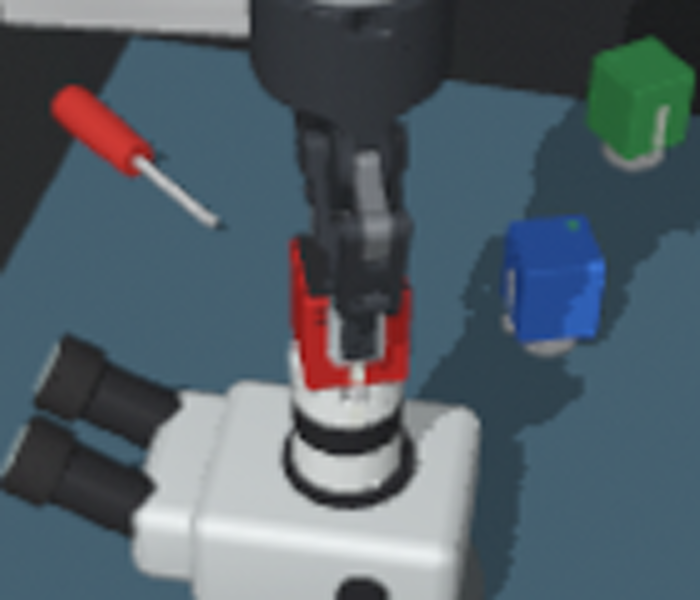

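Seated: the body is on the rim with the lug in the notch at ~(355,392). Release and rise.

Emit:
jog_arm(deltas=[{"x": 0, "y": 0, "z": 0, "twist": 0, "fingers": 0.6}, {"x": 0, "y": 0, "z": 0, "twist": 0, "fingers": 1}, {"x": 0, "y": 0, "z": 0, "twist": 0, "fingers": 1}, {"x": 0, "y": 0, "z": 0.5, "twist": 0, "fingers": 1}, {"x": 0, "y": 0, "z": 5, "twist": 0, "fingers": 1}, {"x": 0, "y": 0, "z": 30, "twist": 0, "fingers": 1}, {"x": 0, "y": 0, "z": 60, "twist": 0, "fingers": 1}, {"x": 0, "y": 0, "z": 90, "twist": 0, "fingers": 1}, {"x": 0, "y": 0, "z": 110, "twist": 0, "fingers": 1}, {"x": 0, "y": 0, "z": 110, "twist": 0, "fingers": 1}])

```text
time: 19.4
ee_pos: [0.5516, 0.0001, 0.3038]
tcp_rot: [-55.6, 89.6, -33.8]
wrist_force: [1.2, 0.4, -0.7]
opening: 0.0857
```

```bash
python3 - <<'E'
from h import *
o=bot.get_obs();w=snap('wrist','w14.png');s=snap('side','s14.png');t=snap('top','t14.png')
print(o['ee_pos'],o['time'],o['wrist_force'],o['opening'])
a=cv2.imread('pics/s14.png')
th=np.radians(112);u=np.array([np.cos(th),np.sin(th),0]);v=np.array([-u[1],u[0],0])
for nm,z in (('home',.205),('high',.212)):
    print(nm,'top corners',[proj(s,np.array([.5505,.0003,z])+.022*(i*u+j*v)).round(1).tolist() for i,j in((1,1),(1,-1),(-1,-1),(-1,1))])
for nm,z in (('home',.155),('high',.162)):
    print(nm,'near body underside',[((proj(s,np.array([.5505,.0003,z])+.022*(i*u+j*v))-[220,130])*5).round(1).tolist() for i,j in((1,1),(1,-1))])
cv2.imwrite('pics/s14c.png',cv2.resize(a[130:250,220:360],(700,600),interpolation=cv2.INTER_CUBIC))
E
```

```text
[5.51600573e-01 1.30549560e-04 3.03838492e-01] 19.4 [ 1.21385526  0.35102056 -0.72543005] 0.08567759143565744
home top corners [[302.2, 188.6], [280.3, 190.7], [277.3, 176.8], [298.3, 174.9]]
high top corners [[302.3, 185.9], [280.3, 188.0], [277.3, 174.1], [298.4, 172.2]]
home near body underside [[406.7, 384.1], [302.0, 394.7]]
high near body underside [[407.3, 371.8], [302.0, 382.4]]
```

View pics/s14c.png

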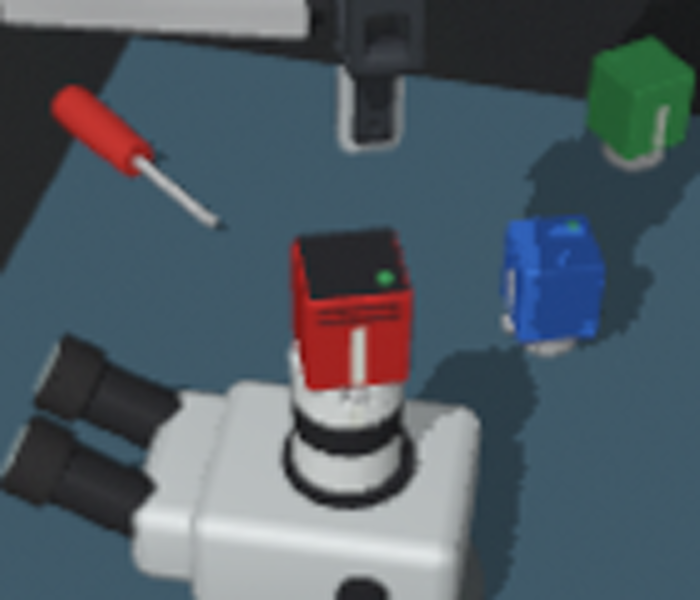

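View pics/w14.png

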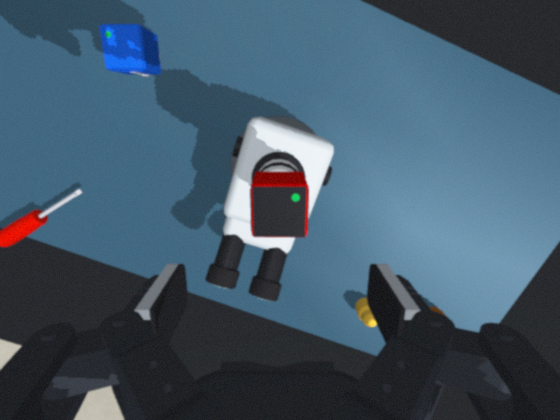

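View pics/t14.png

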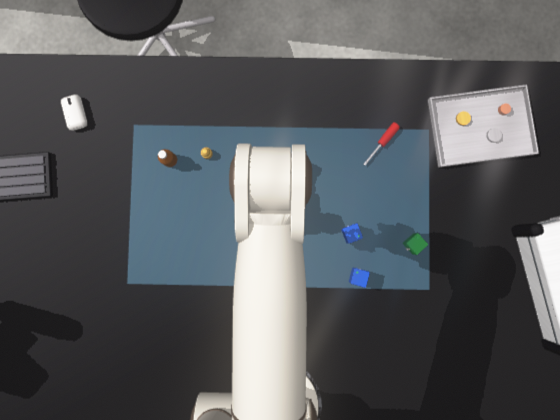

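The body's underside corners at crop (405,382) and (308,390) fit the "home" prediction, not the 7 mm-high one. Bystanders are where they started in the top view. Handing in.

```bash
python3 -c "
from workcell import ticket
print(ticket.job_done())"
```

```text
the job is handed in; nothing more can be done
None
```

The tube is fully down on the photo port and the red camera is home on it with both lugs in the notches. I released it and handed the job in at about 19.5 s, with the gripper about 110 mm clear.

- **Tube:** it went over the spigot with only a few N of side force and touched down at the height expected for the shoulder. After release, its rim showed where a seated tube should be in both the side and wrist pictures.
- **Camera:** the notches lay within about 1° of the lug direction. It passed the height where lugs would catch on the rim with no upward push, then made contact at TCP z = 0.1905 m, exactly the computed home height, with about 7 N pressed.
- **After release:** the side picture shows a lug in the near notch. The body's lower corners fit the home position to about 1 px, except where one rounded corner reads in between, and the contact height settles that one. I saw only the near lug; the far one is inferred from the height and symmetry.
- **Other parts:** the bottle, objective, screwdriver and the blue and green look-alikes are where they were in the last top view.

The top camera put the port about 8 mm nearer the robot than the wrist camera did (x = 0.542 against 0.550). I used the wrist value, and the fit confirmed it.

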